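Slide out the long pastry slat and lay it on the board

ROBOT

A 7-joint arm with a two-finger parallel gripper is mounted at the origin on a cart in front of the work surface, level with it; the furniture and walls round the work are solid. World frame = base frame: x ahead of the robot, y to its left, z up, the work surface at z = 0. Lengths are in m, angles in rad, forces in N, time in s.
With the tool pointing down it reaches from about 0.4 to 0.875 m from the base axis. Payload 4.4 kg.
Tool frame: the origin (TCP) lies on the centre line of the jaws, within the pads' length; the fingertips stand 19 mm ahead of it and the grasp point (between the pads) is the TCP; z points along the fingers, y is the line along which they close (so a half turn about z gives the same grasp; the last joint's range is limited). The gripper opens to 85 mm and grips with 20 to 120 N. Pads are 22 mm wide; open, the fingers measure 114 mm over their backs; the gripper's body (76 mm by 85 mm) begins 54 mm behind the grasp point. The pads swing forward as they close: fully open they stand 13 mm farther back than shut.
Start: joints at [1.191, 0.628, 0.038, 1.517, -0.027, 0.996, -0.02], TCP at [0.201, -0.618, 0.25] pointing down, gripper open.
Joint ranges: [-3.06, 3.06], [-0.37, 2.12], [-1.25, 1.32], [0.18, 2.47], [-1.1, 4.24], [0.23, 1.98], [-2.94, 2.94]. Speed limits (rad/s): [2.57, 2.57, 3.14, 3.14, 3.14, 3.14, 3.14].

INTERFACE

Orientations are given as a rotation vector (axis times angle).
In Python, from workcell import arm gives the robot as it stands.
- The arm moves only by the tool step_arm, never from a script. Its argument "moves" is one flat list of numbers, 5 for each row, row after row: the opening, from -1 (shut) to 1 (fully open), then the shift along the tool's x, y, z in m, then the turn about the tool's z in rad. A call has 1 to 8 rows; each row shifts and turns the commanded pose from where the row before left it, along the tool's axes as they then stand; what a row does not reach is not made up. A row lasts 1/12 s, in which the tool goes at most 41.7 mm and 7.16 degrees, less where a joint would pass 70% of its speed; a pose out of reach is approached as far as the arm can. A call is refused whole if a number of a shift passes 0.0417 or a number of a turn 0.125, either way. A call with a gripper value outside its range is refused whole. The fingers move at their own pace and stop on an object; "force" is the grip in N (left out, the last holds). Time passes only in rows, so rows that do not move let the fingers close. It gives the time, the measured TCP pose, the force, the opening and the grip force at its end, in the units of the state.
- arm.sense(): the state, without advancing time (a new reading comes with each control period).
- arm.camera(name): name is "scene" or "top" or "wrist"; returns (picture, depth): 480x640x3 uint8, red, green, blue; 480x640 float32, m along the optical axis (not along the pixel's ray), 0 where there is no reading.
- arm.get_calibration(name): a dict with "fov_y" (degrees; the focal length in pixels is half the picture's height over the tangent of half this angle, whatever the lens; pixels are square), "cx", "cy" (the principal point, pixels), "pose" (4x4, takes a point from camera to world coordinates); the wrist camera has in their place "hand_eye" (4x4, takes a point from camera to tool coordinates, whose origin is the TCP and whose axes are the flange's). Camera axes: x right, y down, z forward; pixel columns grow to the right and rows downward; lengths in m; the calibration is good to about 2 mm. A picture is of the moment at which its call begins: read the wrist's pose just before it. get_calibration takes no time and is no camera call.
- arm.hand_in(): hands the job in; it is judged then, once.
Trained networks look in the newest picture that a camera, given by its name, has taken for a name from the list of things; names that differ only in an ending like _2 or _b are one class to them, and where a whole thing is asked for, a point or a joint stands for the part that bears it (a point fixed in the world has none). Each returns a list of dicts, best first, with "conf" (0 to 1); they miss things now and then, are a little off and sometimes report something else, mostly with a low value. They report only what shows in the picture. A call takes as long as a camera call. They do not tell look-alikes from the thing itself.
- arm.outline_of(label, camera): "region" (480x640 bool, what is visible of it).
- arm.mark_of(label, camera): "position" ([x, y, z] in m, in the coordinates of the camera as it stood for that picture, good to about 4 mm: a listed point, or the origin of a listed thing).
The state is a dict: "time_s": time; "joint_positions": joint angles; "joint_velocities": joint speeds; "joint_torque": joint torques, N m; "tcp_pos": TCP position; "orientation": TCP orientation; "force": force on the tool from outside, world axes, zero at the start; "torque": the same for the moment, N m; "gripper_width": finger opening in m; "finger_force": force on a finger pad.
Only numpy, scipy, OpenCV 4.12 (cv2) and the standard library are available. Lean on these libraries where they do the work, as an engineer would, in place of code of your own. Each camera call takes 0.05 s, during which the arm holds its last target. There are 200 camera calls.

TASK

Get the board ready for rolling pastry: slide the longer of the two wooden slats along its lane in the low wooden holder until its end sticks out well over the holder's open front edge, grip that end and lift the slat clear. Then lay it flat on the middle of the chopping board, running along the board's length, and let go without dropping it from a height. Leave the short slat in its lane and the tin, jars and bottle where they stand.

Things in the scene. Friction and masses are not known exactly. Their poses are not given: they have to be found in the camera images.
- long_slat: Longer of two pale flat wooden slats, 130 x 46 x 7 mm, about 60 g, loose. Origin: centre of its underside; x along its length, z up. Starts flush in either lane of the holder, x parallel to the holder's, its -x end 5 to 18 mm inside the open front edge; behind its +x end 42 to 55 mm of lane are empty. Slides freely along the lane; tips over once more than about 60 mm sticks out.
- short_slat: The shorter pale slat, 80 long x 46 wide x 7 mm thick, loose, lying in the other lane; to be left there. Origin: centre of its underside; x along its length.
- holder: Low wooden slat holder, fixed, 200 (x) x 125 (y) x 39 mm. Origin: centre of its underside; x along the lanes. Two lanes, 49 mm wide, centred at y = +29 and -29 mm, floor at z = 32 mm; side lips 7 mm high, level with the slats' tops. Lanes are open at the front edge x = -100 mm (towards the robot; free air before it), closed by a 7 mm lip with inner face at x = +90 mm.
- board: Dark brown wooden chopping board, 200 (x) x 260 (y) x 22 mm, loose, 0.73 kg, lying on the worktop; its length runs roughly away from the robot. Origin: centre of its underside; y along its length; the top is at z = 22 mm.
- flat_tin: Low food tin, 75 mm across, 58 mm high, between holder and board; bystander. Origin: centre of its underside.
- left_jar: Small jar with a lid, 75 mm across, 114 mm high, standing at the far left of the work; bystander. Origin: centre of its underside.
- right_jar: Jar with a lid, 84 mm across, 126 mm high, standing at the far right of the work; bystander. Origin: centre of its underside.
- sauce_bottle: Sauce bottle, 59 mm across, 203 mm high, standing behind the tin near the middle; bystander. Origin: centre of its underside.
Not all that is in view belongs to the job. Leave any blue look-alike of the long_slat alone.

How it is judged:
By the outcome, as a careful person would: the job done as asked, in the order asked, and still so for the second after the job is handed in, with the robot touching nothing.
It also fails if it takes over 56 s, if anything falls off the work surface, if the arm or the gripper's body presses on something with over 40 N, if the wrist force passes 120 N, or if a joint passes its speed limit or range.

## Working session

There is one attempt and no reset: what is moved stays moved. The work goes in short steps, Python scripts to look and compute and a tool call to move; the robot and the scene stay as the last step left them, time stands still between calls to the robot, and variables do not carry over. Pictures are saved under pics/ and viewed, at most 10 in all, crops included, and the job is handed in when it is done.

Besides the shell and the picture viewer there is one more tool, called after ">>>" by a JSON object that holds its "op" and its "data", one argument or row to a line. step_arm: Moves the arm, as the interface text tells. Its arguments: {"type":"object","properties":{"moves":{"type":"array","items":{"type":"number"}},"force":{"type":"number"}},"required":["moves"]}

```bash
mkdir -p pics
cat > h.py <<'E'
import numpy as np, cv2
from workcell import arm
from scipy.spatial.transform import Rotation as R
def cam(n):
    s=arm.sense(); p,d=arm.camera(n); c=arm.get_calibration(n)
    f=240/np.tan(np.radians(c['fov_y'])/2)
    if n=='wrist':
        T=np.eye(4);T[:3,:3]=R.from_rotvec(s['orientation']).as_matrix();T[:3,3]=s['tcp_pos'];T=T@np.array(c['hand_eye'])
    else: T=np.array(c['pose'])
    v,u=np.mgrid[:480,:640]
    P=np.stack([(u-c['cx'])/f*d,(v-c['cy'])/f*d,d],-1)@T[:3,:3].T+T[:3,3]
    return p,d,P,T
def save(n,p): cv2.imwrite('pics/'+n,p[:,:,::-1])
E
python3 - <<'E'
from h import *
s=arm.sense();print({k:np.round(v,3).tolist() for k,v in s.items()})
for n in('top','scene'):
    p,d,P,T=cam(n);save(n+'1.png',p);np.savez(n+'1.npz',p=p,P=P,T=T);print(n,T.round(3).tolist(),arm.get_calibration(n))
    if n=='top':
        for l in('long_slat','short_slat','holder','board','flat_tin','left_jar','right_jar','sauce_bottle'):
            for m in arm.mark_of(l,n)[:3]: print(l,m['conf'],(T[:3,:3]@m['position']+T[:3,3]).round(3))
E
```

```text
{'time_s': 0.0, 'joint_positions': [1.191, 0.629, 0.038, 1.518, -0.027, 0.996, -0.02], 'joint_velocities': [0.001, 0.002, -0.0, -0.001, -0.0, 0.0, 0.0], 'joint_torque': [-0.0, -56.34, 1.226, -19.345, 0.011, 0.01, 0.0], 'tcp_pos': [0.2, -0.618, 0.249], 'orientation': [-3.101, -0.491, 0.0], 'force': [0.782, 0.011, 0.631], 'torque': [-0.015, -0.018, 0.057], 'finger_force': 0.0, 'gripper_width': 0.085}
top [[-0.004, -0.985, 0.171, 0.259], [-1.0, 0.006, 0.014, 0.092], [-0.014, -0.171, -0.985, 1.772], [0.0, 0.0, 0.0, 1.0]] {'fov_y': 52.98736200933628, 'cx': 318.54479216951654, 'cy': 238.6021085938831, 'pose': array([[-0.00350736, -0.98533208,  0.17061181,  0.25857946],
       [-0.99989122,  0.00589989,  0.0135183 ,  0.09164652],
       [-0.01432661, -0.17054584, -0.98524559,  1.77248037],
       [ 0.        ,  0.        ,  0.        ,  1.        ]])}
long_slat 0.95 [0.502 0.295 0.029]
long_slat 0.73 [0.425 0.742 0.001]
holder 0.79 [ 0.528  0.26  -0.002]
board 0.64 [ 0.527 -0.221 -0.001]
flat_tin 0.8 [ 0.499  0.013 -0.002]
left_jar 0.71 [0.511 0.504 0.002]
right_jar 0.87 [ 0.546 -0.559  0.   ]
sauce_bottle 0.54 [0.699 0.01  0.003]
scene [[-0.605, -0.463, 0.647, -0.658], [-0.796, 0.368, -0.481, 1.006], [-0.015, -0.806, -0.591, 1.164], [0.0, 0.0, 0.0, 1.0]] {'fov_y': 56.96710262254473, 'cx': 324.0099157156369, 'cy': 244.04570293189857, 'pose': array([[-0.604929  , -0.4634941 ,  0.64748292, -0.65840405],
       [-0.7961344 ,  0.36756741, -0.48069139,  1.00590824],
       [-0.015196  , -0.80626758, -0.59135578,  1.16392669],
       [ 0.        ,  0.        ,  0.        ,  1.        ]])}
```

View pics/top1.png

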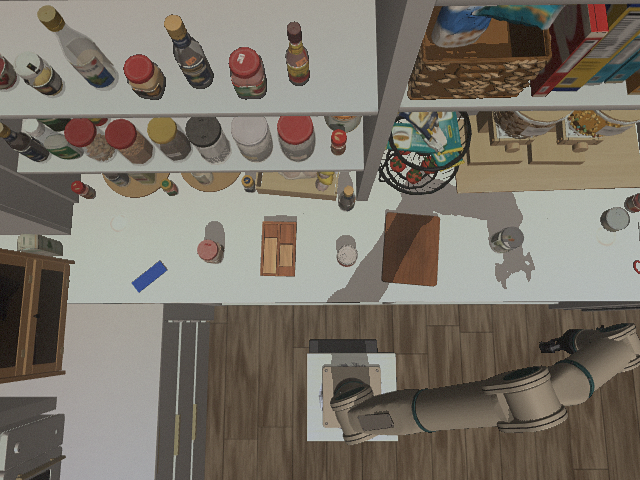

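View pics/scene1.png

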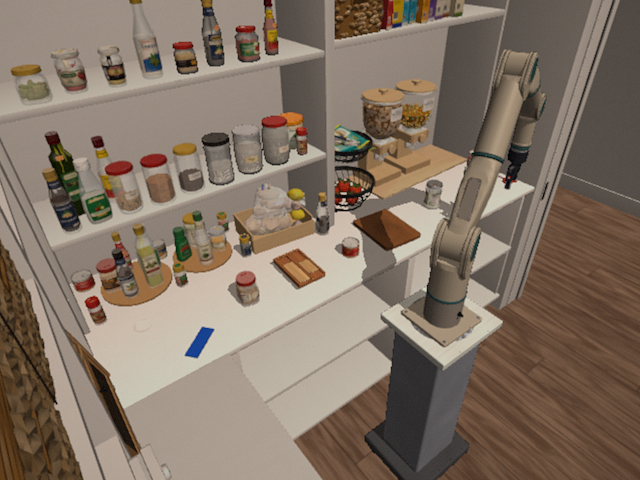

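The top view shows the pale slats at (270,254) in the left lane and (287,250) in the right lane. The blue look-alike is at (149,276) and gets left alone. The left-lane slat looks like the long one, so I'll check it in an enlarged crop.

Run:
```python
from h import *
z=np.load('top1.npz');p,P=z['p'],z['P']
save('crop1.png',cv2.resize(p[205:290,240:320],None,fx=7,fy=7,interpolation=cv2.INTER_CUBIC))
def rect(m,name):
    m=cv2.morphologyEx(m.astype(np.uint8),cv2.MORPH_OPEN,np.ones((3,3)))
    n,l,s,c=cv2.connectedComponentsWithStats(m)
    for i in range(1,n):
        if s[i,4]<60: continue
        q=P[l==i]; q=q[:]
        r=cv2.minAreaRect((q[:,:2]*1000).astype(np.float32)); print(name,s[i].tolist(),np.median(q[:,2]).round(4),[np.round(a,1) for a in r])
R_=p.astype(int)
box=np.zeros(p.shape[:2],bool);box[210:285,255:305]=1
rect(box&(P[:,:,2]>.02),'holder')
hsv=cv2.cvtColor(p,cv2.COLOR_RGB2HSV);print(hsv[255,268],hsv[250,288],hsv[228,270])
rect(box&(P[:,:,2]>.02)&(hsv[:,:,2]>150),'slat')
bx=np.zeros_like(box);bx[200:295,375:450]=1
rect(bx&(P[:,:,2]>.012)&(P[:,:,2]<.04),'board')
```

```text
holder [260, 221, 36, 56, 1881] 0.0371 [array([432.9, 236.2]), array([417.6, 175.3]), np.float64(16.9)]
[ 15 108 166] [ 16 108 168] [ 11 133 136]
slat [263, 238, 14, 35, 425] 0.0397 [array([499.9, 293.8]), array([ 44.6, 127.7]), np.float64(88.3)]
slat [280, 245, 12, 21, 246] 0.0397 [array([498.9, 235.8]), array([74.7, 41. ]), np.float64(0.5)]
board [382, 212, 58, 74, 3708] 0.0213 [array([ 524.3, -222.8]), array([200.5, 260.6]), np.float64(84.8)]
```

View pics/crop1.png

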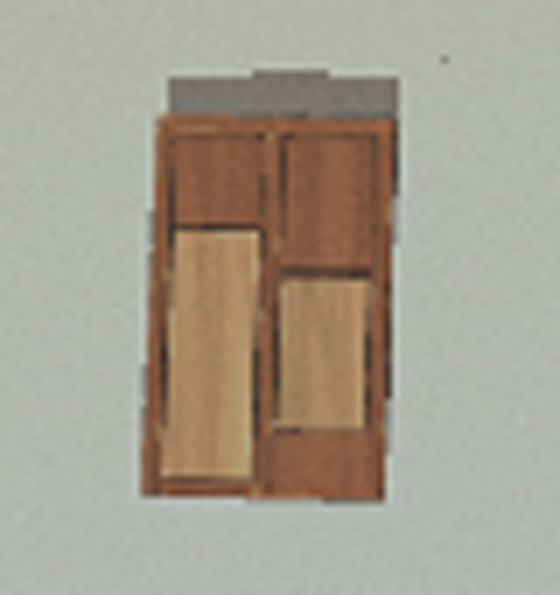

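The crop confirms it: the long slat fills most of the left lane (x 165–258, y 228–480 in the crop). The short slat is in the right lane (x 278–368, y 275–430). I'll turn the tool to about -2° and travel over.

>>> {"op": "step_arm", "data": {
  "moves": [1,0,0,0,0.117,1,0,0,0,0.117,1,0,0,0,0.117,1,0.015,-0.037,0,0,1,0.015,-0.037,0,0,1,0.015,-0.037,0,0,1,0.015,-0.037,0,0,1,0.015,-0.037,0,0]
}}

```text
time_s: 1.17
tcp_pos: [0.283, -0.4344, 0.2505]
orientation: [3.141, -0.059, 0.001]
force: [-0.2, -0.3, 0.2]
gripper_width: 0.0855
finger_force: 0.0
```

>>> {"op": "step_arm", "data": {
  "moves": [1,0.015,-0.037,0,0,1,0.015,-0.037,0,0,1,0.015,-0.037,0,0,1,0.015,-0.037,0,0,1,0.015,-0.037,0,0,1,0.015,-0.037,0,0,1,0.015,-0.037,0,0,1,0.015,-0.037,0,0]
}}

```text
time_s: 1.83
tcp_pos: [0.4141, -0.1431, 0.2507]
orientation: [3.141, -0.059, 0.002]
force: [0.6, -0.2, -0.3]
gripper_width: 0.0856
finger_force: 0.0
```

>>> {"op": "step_arm", "data": {
  "moves": [1,0.01,-0.036,0,0,1,0.01,-0.036,0,0,1,0.01,-0.036,0,0,1,0.01,-0.036,0,0,1,0.01,-0.036,0,0,1,0.01,-0.036,0,0,1,0.01,-0.036,0,0,1,0.01,-0.036,0,0]
}}

```text
time_s: 2.5
tcp_pos: [0.5045, 0.1419, 0.2506]
orientation: [-3.141, 0.058, -0.001]
force: [0.9, -1.2, -0.4]
gripper_width: 0.0857
finger_force: 0.0
```

>>> {"op": "step_arm", "data": {
  "moves": [-1,0.01,-0.036,0,0,-1,0.01,-0.036,0,0,-1,0.01,-0.036,0,0,-1,0.01,-0.036,0,0,-1,0,0,0,0,-1,0,0,0,0,-1,0,0,0,0,-1,0,0,0,0]
}}

```text
time_s: 3.17
tcp_pos: [0.5495, 0.2805, 0.2503]
orientation: [3.14, -0.062, -0.0]
force: [-0.2, -0.5, -0.1]
gripper_width: 0.0001
finger_force: 0.0
```

```bash
cat > look.py <<'E'
from h import *
def slats(tag,sv=True):
    s=arm.sense(); p,d,P,T=cam('wrist')
    if sv: save(tag+'.png',p)
    hsv=cv2.cvtColor(p,cv2.COLOR_RGB2HSV); z=P[:,:,2]
    def rect(m,name,mn=400):
        m=cv2.morphologyEx(m.astype(np.uint8),cv2.MORPH_OPEN,np.ones((3,3)))
        n,l,st,c=cv2.connectedComponentsWithStats(m)
        for i in range(1,n):
            if st[i,4]<mn: continue
            q=P[l==i]; r=cv2.minAreaRect((q[:,:2]*1000).astype(np.float32))
            print(name,st[i].tolist(),np.median(q[:,2]).round(4),np.round(cv2.boxPoints(r),1).tolist(),[np.round(a,1) for a in r])
    print(np.round(s['tcp_pos'],4),np.round(s['orientation'],4),np.round(s['joint_positions'],2))
    rect((z>.025)&(z<.05)&(hsv[:,:,0]<25)&(hsv[:,:,1]>60),'wood')
    rect((z>.028)&(z<.05)&(hsv[:,:,0]<25)&(hsv[:,:,2]>145)&(hsv[:,:,1]>60),'slat')
    np.savez(tag+'.npz',p=p,P=P)
E
python3 -c "
from look import *
slats('w1')"
```

```text
[0.5495 0.2805 0.2503] [ 3.1397e+00 -6.1500e-02 -3.0000e-04] [-0.54  0.58  0.03  1.61 -0.02  0.95 -2.11]
wood [349, 0, 241, 19, 1941] 0.0362 [[709.4000244140625, 48.400001525878906], [710.7999877929688, 48.29999923706055], [731.2000122070312, 243.89999389648438], [729.7999877929688, 244.0]] [array([720.3, 146.1]), array([196.7,   1.4]), np.float64(84.0)]
wood [268, 132, 134, 189, 21717] 0.0388 [[422.29998779296875, 202.60000610351562], [622.2000122070312, 197.10000610351562], [625.5999755859375, 321.70001220703125], [425.79998779296875, 327.20001220703125]] [array([524. , 262.1]), array([124.7, 200. ]), np.float64(88.4)]
wood [532, 215, 49, 63, 883] 0.0373 [[465.1000061035156, 32.099998474121094], [531.9000244140625, 5.199999809265137], [543.2999877929688, 33.599998474121094], [476.5, 60.400001525878906]] [array([504.2,  32.8]), array([30.6, 72. ]), np.float64(68.1)]
wood [78, 218, 67, 62, 1040] 0.0382 [[483.6000061035156, 471.5], [503.79998779296875, 443.5], [568.9000244140625, 490.70001220703125], [548.7000122070312, 518.5999755859375]] [array([526.2, 481.1]), array([80.4, 34.5]), np.float64(35.9)]
slat [283, 200, 24, 106, 1398] 0.0395 [[445.29998779296875, 310.5], [445.70001220703125, 292.0], [562.7999877929688, 295.0], [562.2999877929688, 313.5]] [array([504. , 302.8]), array([117.1,  18.5]), np.float64(1.5)]
slat [299, 200, 28, 95, 2009] 0.0395 [[456.5, 271.29998779296875], [561.2999877929688, 268.5], [562.0, 295.3999938964844], [457.20001220703125, 298.20001220703125]] [array([509.3, 283.4]), array([ 26.9, 104.8]), np.float64(88.5)]
slat [354, 222, 30, 70, 1453] 0.0395 [[457.79998779296875, 212.6999969482422], [536.2999877929688, 211.10000610351562], [536.9000244140625, 240.6999969482422], [458.3999938964844, 242.3000030517578]] [array([497.3, 226.7]), array([29.6, 78.5]), np.float64(88.9)]
```

View pics/w1.png

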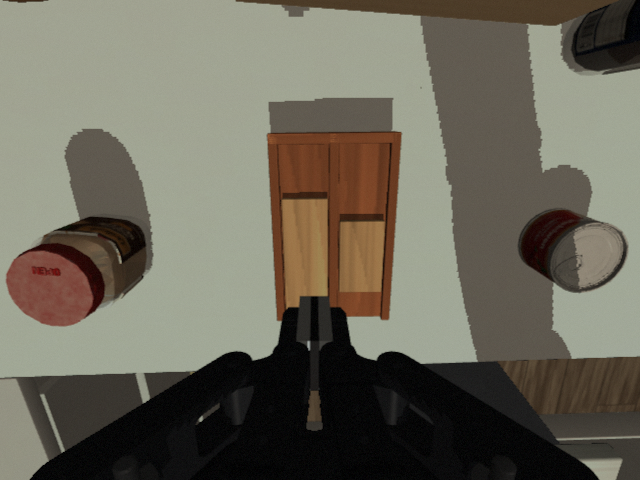

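The wrist picture shows the holder at columns 268–400, rows 132–320. The long slat's far end is at about row 197, and the empty lane behind it spans rows 143–195. Both fit the given sizes: the holder's 200×125 mm, and a 50 mm gap. I'll lower the shut fingers into that gap.

>>> {"op": "step_arm", "data": {
  "moves": [-1,0.021,-0.005,0,-0.01,-1,0.021,-0.005,0,0,-1,0,0,0.035,0,-1,0,0,0.035,0,-1,0,0,0.035,0,-1,0,0,0.035,0,-1,0,0,0.03,0,-1,0,0,0,0]
}}

```text
time_s: 3.88
tcp_pos: [0.5877, 0.2874, 0.0743]
orientation: [3.135, -0.045, -0.016]
force: [-0.4, 0.0, 0.1]
gripper_width: 0.0002
finger_force: 0.0
```

```bash
python3 -c "
from look import *
slats('w2')"
```

```text
[0.5877 0.2874 0.0743] [ 3.1352 -0.0455 -0.016 ] [-0.51  0.85  0.02  1.62 -0.02  0.68 -2.08]
wood [242, 217, 258, 174, 30797] 0.0331 [[522.5, 199.89999389648438], [622.9000244140625, 197.10000610351562], [626.4000244140625, 322.1000061035156], [526.0, 325.0]] [array([574.4, 261. ]), array([125.1, 100.4]), np.float64(88.4)]
wood [0, 361, 39, 101, 2742] 0.0364 [[486.6000061035156, 471.20001220703125], [487.6000061035156, 459.1000061035156], [543.7000122070312, 464.0], [542.5999755859375, 476.1000061035156]] [array([515.1, 467.6]), array([56.3, 12.1]), np.float64(4.9)]
wood [307, 391, 16, 40, 466] 0.0395 [[494.5, 285.70001220703125], [525.7000122070312, 284.6000061035156], [526.0999755859375, 293.6000061035156], [494.79998779296875, 294.70001220703125]] [array([510.3, 289.7]), array([ 9. , 31.2]), np.float64(87.9)]
```

View pics/w2.png

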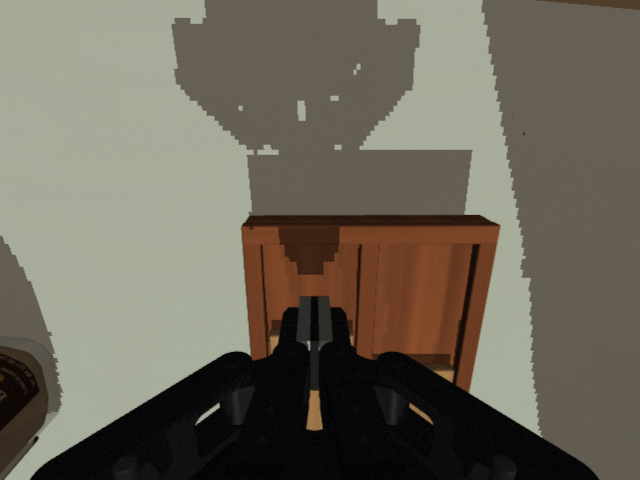

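The picture shows the shut fingertips (columns 300–330) over the empty lane. The slat's far end is near row 320–335, left of the fingers. I'll measure that end exactly.

```bash
python3 -c "
from look import *
z=np.load('w2.npz');p,P=z['p'],z['P']
for r in range(306,352,3): print(r,P[r,274].round(4),p[r,274], P[r,346].round(4))
s=arm.sense();print(s['tcp_pos'],s['orientation'])"
```

```text
306 [0.5775 0.3099 0.0322] [122  69  41] [0.576  0.2706 0.0317]
309 [0.5759 0.3099 0.0326] [116  64  36] [0.5746 0.2707 0.0326]
312 [0.5741 0.31   0.0327] [119  66  39] [0.5721 0.2706 0.0316]
315 [0.5717 0.3103 0.0317] [117  64  37] [0.5936 0.2742 0.0692]
318 [0.5697 0.3104 0.0317] [118  66  38] [0.5944 0.2745 0.0728]
321 [0.5687 0.3104 0.033 ] [61 34 20] [0.5936 0.2746 0.0738]
324 [0.5665 0.3106 0.0326] [59 32 18] [0.5934 0.2748 0.0758]
327 [0.5641 0.3108 0.0319] [59 33 19] [0.5933 0.275  0.0778]
330 [0.565  0.3103 0.0362] [57 42 26] [0.5941 0.2753 0.0811]
333 [0.5636 0.3103 0.0369] [61 44 26] [0.5935 0.2754 0.0821]
336 [0.5628 0.3102 0.0386] [128  95  59] [0.594  0.2757 0.0848]
339 [0.5608 0.3104 0.0384] [163 123  78] [0.5935 0.2758 0.0861]
342 [0.5593 0.3104 0.0391] [164 125  79] [0.5936 0.276  0.0881]
345 [0.5571 0.3106 0.0387] [163 124  77] [0.5986 0.2768 0.0966]
348 [0.5563 0.3105 0.0403] [73 54 34] [0.5994 0.2771 0.0993]
351 [0.5991 0.3015 0.0995] [6 8 7] [0.5985 0.2771 0.0998]
[0.58959772 0.28849919 0.07762222] [ 3.13743422 -0.04525488 -0.0095717 ]
```

>>> {"op": "step_arm", "data": {
  "moves": [-1,0,0,0,0,-1,0,0,0.008,0,-1,0,0,0.007,0,-1,0,0,0.005,0,-1,0,0,0.003,0,-1,0,0,0,0,-1,0,0,0,0,-1,0,0,0,0]
}}

```text
time_s: 4.6
tcp_pos: [0.5919, 0.2912, 0.0576]
orientation: [-3.141, 0.043, -0.001]
force: [-0.2, -0.3, 0.3]
gripper_width: -0.0
finger_force: 0.0
```

>>> {"op": "step_arm", "data": {
  "moves": [-1,0,0,0.0025,0,-1,0,0,0.002,0,-1,0,0,0,0,-1,-0.007,0,0,0,-1,-0.007,0,0,0,-1,-0.007,0,0,0,-1,-0.007,0,0,0,-1,0,0,0,0]
}}

```text
time_s: 5.27
tcp_pos: [0.5614, 0.2923, 0.0528]
orientation: [3.141, -0.04, -0.003]
force: [-0.4, -0.0, -0.9]
gripper_width: -0.0
finger_force: 0.0
```

>>> {"op": "step_arm", "data": {
  "moves": [-1,-0.007,0,0,0,-1,-0.007,0,0,0,-1,-0.007,0,0,0,-1,-0.007,0,0,0,-1,-0.006,0,0,0,-1,-0.004,0,0,0,-1,-0.002,0,0,0,-1,0,0,0,0]
}}

```text
time_s: 5.93
tcp_pos: [0.523, 0.293, 0.0528]
orientation: [3.141, -0.042, -0.001]
force: [0.5, 0.1, -0.2]
gripper_width: -0.0
finger_force: 0.0
```

```bash
python3 -c "
from look import *
slats('w3')
p,d,P,T=cam('top')
hsv=cv2.cvtColor(p,cv2.COLOR_RGB2HSV)
z=P[:,:,2];m=(z>.028)&(z<.05)&(hsv[:,:,2]>145)&(hsv[:,:,1]>60);m[:,:255]=0;m[:,305:]=0;m[:215]=0;m[300:]=0
n,l,st,c=cv2.connectedComponentsWithStats(m.astype(np.uint8))
for i in range(1,n):
  if st[i,4]>30:
    q=P[l==i];print(st[i],q.min(0),q.max(0))
save('t3.png',cv2.resize(p[200:300,230:330],None,fx=6,fy=6,interpolation=cv2.INTER_CUBIC))"
```

```text
[0.523  0.293  0.0528] [ 3.1411e+00 -4.2000e-02 -1.2000e-03] [-0.57  0.82  0.02  1.8  -0.03  0.52 -2.12]
wood [229, 70, 345, 340, 85570] 0.0334 [[466.5, 201.10000610351562], [622.5, 196.3000030517578], [626.4000244140625, 322.0], [470.3999938964844, 326.79998779296875]] [array([546.4, 261.5]), array([125.8, 156. ]), np.float64(88.2)]
wood [307, 391, 16, 40, 471] 0.0395 [[455.5, 291.29998779296875], [482.3999938964844, 290.5], [482.6000061035156, 298.20001220703125], [455.79998779296875, 299.0]] [array([469.1, 294.8]), array([ 7.8, 26.9]), np.float64(88.3)]
slat [403, 72, 151, 26, 3660] 0.0394 [[613.0999755859375, 203.6999969482422], [621.5999755859375, 203.39999389648438], [623.4000244140625, 258.8999938964844], [614.9000244140625, 259.1000061035156]] [array([618.2, 231.3]), array([55.5,  8.5]), np.float64(88.1)]
slat [411, 101, 36, 17, 438] 0.0324 [[607.7000122070312, 239.89999389648438], [613.5999755859375, 239.6999969482422], [613.9000244140625, 253.6999969482422], [608.0, 253.8000030517578]] [array([610.8, 246.8]), array([13.9,  5.9]), np.float64(88.9)]
slat [398, 101, 108, 165, 
[... 1087 characters left out ...]
[511.6000061035156, 315.8999938964844]] [array([529.4, 311.2]), array([ 8.9, 35.7]), np.float64(89.2)]
slat [395, 285, 106, 113, 8514] 0.0395 [[475.20001220703125, 211.60000610351562], [537.5999755859375, 210.10000610351562], [538.7000122070312, 255.5], [476.29998779296875, 256.8999938964844]] [array([506.9, 233.5]), array([45.4, 62.5]), np.float64(88.6)]
slat [307, 391, 15, 39, 448] 0.0395 [[455.6000061035156, 291.70001220703125], [482.3999938964844, 291.29998779296875], [482.6000061035156, 298.6000061035156], [455.70001220703125, 299.0]] [array([469.1, 295.1]), array([ 7.3, 26.8]), np.float64(89.0)]
[285 245   7  21 110] [0.46160429 0.21514175 0.03018722] [0.53681331 0.23846917 0.04853012]
```

View pics/t3.png

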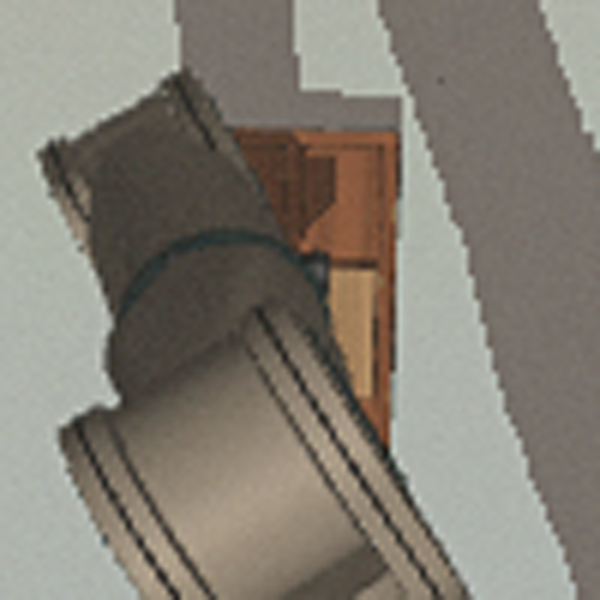

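The arm hides the lane from the top camera here: the view shows the short slat at (352,330) and the arm over the left lane. The wrist depth beside the fingers will give the slat's end.

```bash
python3 -c "
from look import *
z=np.load('w3.npz');p,P=z['p'],z['P']
for r in range(322,352,3): print(r,P[r,272].round(4),p[r,272], P[r,358].round(4),p[r,358])
p,d,P,T=cam('scene')
hsv=cv2.cvtColor(p,cv2.COLOR_RGB2HSV);z=P[:,:,2]
m=(P[:,:,0]>.33)&(P[:,:,0]<.6)&(P[:,:,1]>.25)&(P[:,:,1]<.33)&(z>.03)&(z<.05)
q=P[m];print(q.min(0),q.max(0),m.sum())"
```

```text
322 [0.5171 0.3139 0.0329] [151  87  49] [0.5158 0.2726 0.0324] [147  86  50]
325 [0.5152 0.3141 0.0324] [128  74  42] [0.514  0.2726 0.0322] [79 47 29]
328 [0.5134 0.3142 0.0322] [131  74  44] [0.5124 0.2726 0.0323] [78 46 26]
331 [0.5119 0.3143 0.0325] [140  82  47] [0.5105 0.2725 0.0321] [78 43 25]
334 [0.5104 0.3144 0.0327] [102  65  40] [0.5105 0.2728 0.0346] [73 55 34]
337 [0.5109 0.314  0.0361] [74 54 34] [0.5103 0.2731 0.0367] [79 58 37]
340 [0.5106 0.3138 0.038 ] [110  83  52] [0.5095 0.2732 0.038 ] [130  96  60]
343 [0.5105 0.3135 0.0403] [195 151  96] [0.5095 0.2735 0.0403] [211 166 108]
346 [0.508  0.3138 0.0391] [189 145  92] [0.5077 0.2734 0.0402] [210 166 107]
349 [0.5064 0.3139 0.0392] [182 138  87] [0.5062 0.2734 0.0403] [210 165 107]
[0.37813897 0.25017667 0.03004937] [0.59977074 0.32649957 0.04948879] 493
```

>>> {"op": "step_arm", "data": {
  "moves": [-1,-0.003,0,0,0,-1,-0.003,0,0,0,-1,0,0,0,0,-1,0.005,0,0,0,-1,0.003,0,-0.03,0,1,0,0,-0.04,0,1,0,0,-0.04,0,1,0,0,-0.02,0]
}}

```text
time_s: 6.75
tcp_pos: [0.528, 0.2937, 0.1874]
orientation: [-3.138, 0.043, -0.009]
force: [-0.6, 0.3, -0.3]
gripper_width: 0.0354
finger_force: 0.0
```

>>> {"op": "step_arm", "data": {
  "moves": [1,-0.03,0,0,0,1,-0.03,0,0,0,1,-0.03,0,0,0,1,-0.03,0,0,0,1,-0.008,0.001,0,0,1,0,0,0,0,1,0,0,0,0,1,0,0,0,0]
}}

```text
time_s: 7.42
tcp_pos: [0.3998, 0.2955, 0.1831]
orientation: [-3.141, 0.045, -0.003]
force: [0.1, -0.3, 0.2]
gripper_width: 0.0857
finger_force: 0.0
```

```bash
python3 -c "
from look import *
slats('w4')"
```

```text
[0.3998 0.2955 0.1831] [-3.1405  0.0448 -0.0033] [-0.72  0.51  0.04  2.01 -0.03  0.62 -2.26]
wood [266, 0, 188, 260, 37830] 0.0389 [[373.5, 203.6999969482422], [560.5, 198.8000030517578], [563.7999877929688, 323.6000061035156], [376.79998779296875, 328.5]] [array([468.6, 263.6]), array([124.8, 187.1]), np.float64(88.5)]
wood [35, 37, 51, 111, 2078] 0.0386 [[471.5, 464.20001220703125], [543.7999877929688, 462.3999938964844], [544.2000122070312, 480.70001220703125], [472.0, 482.5]] [array([507.9, 472.5]), array([18.3, 72.3]), np.float64(88.6)]
slat [384, 38, 49, 118, 4355] 0.0394 [[458.5, 212.3000030517578], [536.4000244140625, 210.6999969482422], [537.0, 241.89999389648438], [459.1000061035156, 243.39999389648438]] [array([497.8, 227.1]), array([31.1, 77.9]), np.float64(88.8)]
slat [286, 93, 61, 167, 9168] 0.0394 [[375.3999938964844, 272.0], [503.6000061035156, 269.5], [504.5, 314.3999938964844], [376.29998779296875, 316.8999938964844]] [array([440. , 293.2]), array([ 44.9, 128.2]), np.float64(88.9)]
```

View pics/w4.png

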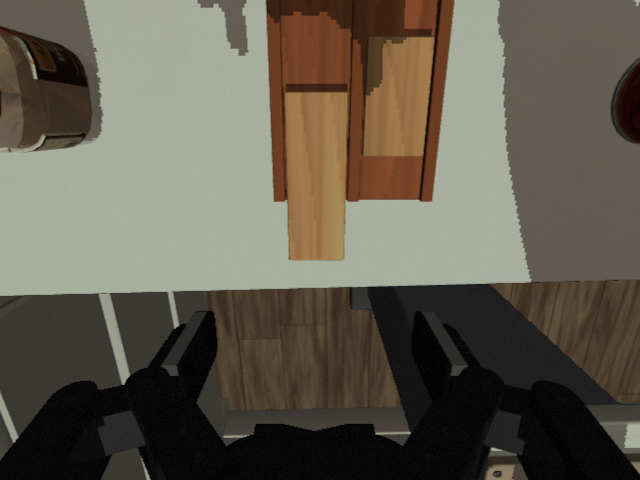

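The picture shows the slat's front end overhanging the holder (columns 288–345, rows 200–260), still level, with about 50 mm out. I'll descend with the open fingers straddling it.

>>> {"op": "step_arm", "data": {
  "moves": [1,-0.003,0,0.03,0,1,0,0,0.035,0,1,0,0,0.035,0,1,0,0,0.03,0,1,0,0,0.012,0,1,0,0,0.005,0,1,0,0,0,0,1,0,0,0,0]
}}

```text
time_s: 8.13
tcp_pos: [0.3959, 0.2955, 0.0361]
orientation: [-3.141, 0.044, -0.002]
force: [-0.5, -0.1, 0.5]
gripper_width: 0.0854
finger_force: 0.0
```

>>> {"op": "step_arm", "data": {
  "moves": [1,0,0,0.002,0,0.3,0,0,0,0,0.2,0,0,0,0,0,0,0,0,0,-1,0,0,0,0,-1,0,0,0,0,-1,0,0,0,0,-1,0,0,0,0],
  "force": 60
}}

```text
time_s: 8.8
tcp_pos: [0.3951, 0.2957, 0.0343]
orientation: [-3.141, 0.043, -0.001]
force: [-0.8, -0.6, 5.7]
gripper_width: 0.0445
finger_force: 60.3
```

>>> {"op": "step_arm", "data": {
  "moves": [-1,0,0,-0.005,0,-1,0,0,-0.01,0,-1,0,0,-0.02,0,-1,0,0,-0.025,0,-1,0,0,-0.03,0,-1,0,0,-0.03,0,-1,0,0,-0.02,0,-1,0,0,0,0]
}}

```text
time_s: 9.47
tcp_pos: [0.3967, 0.2968, 0.1783]
orientation: [-3.136, 0.043, -0.01]
force: [0.6, -0.3, -0.5]
gripper_width: 0.0447
finger_force: 61.2
```

```bash
python3 -c "
from look import *
p,d,P,T=cam('wrist');save('w5.png',p)
hsv=cv2.cvtColor(p,cv2.COLOR_RGB2HSV)
m=(P[:,:,2]>.1)&(P[:,:,2]<.25)&(hsv[:,:,0]<25)&(hsv[:,:,2]>110)&(hsv[:,:,1]>60)
q=P[m];print(m.sum(),q.min(0),q.max(0));A=np.c_[q[:,:2]-q[:,:2].mean(0),np.ones(len(q))];print(np.linalg.lstsq(A,q[:,2],rcond=None)[0])
print(cv2.minAreaRect((q[:,:2]*1000).astype(np.float32)),arm.sense()['tcp_pos'],arm.sense()['force'])"
```

```text
10509 [0.37611577 0.26923334 0.18062887] [0.50528137 0.32066037 0.18474227]
[0.00467864 0.00532603 0.18265007]
((441.674072265625, 294.87017822265625), (45.522178649902344, 129.61953735351562), 87.0379409790039) [0.39574891 0.29615829 0.17631303] [ 0.84992532 -0.14911123 -1.11375666]
```

View pics/w5.png

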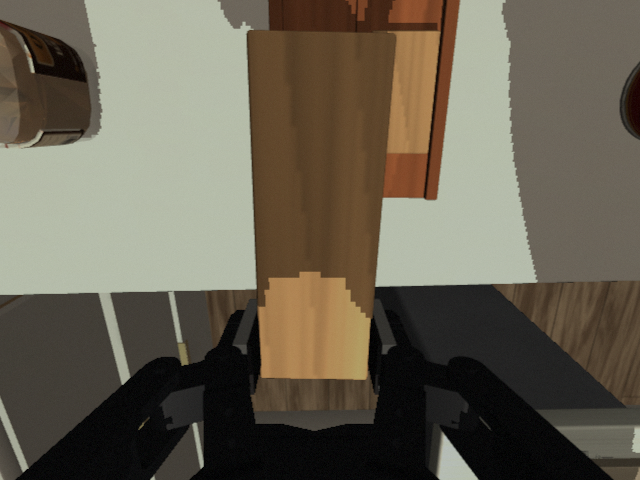

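The lift went well and the slat is level in the grip (columns 250–395, rows 32–378). One snag: the fingertips reach about 15 mm below the slat's underside, so held like this it would have to be dropped onto the board. I'll set it back on the holder and regrip it near the fingertips. First I'll check the tip heights.

```bash
python3 -c "
from look import *
for f,t in(('w4',[.3998,.2955,.1831]),('w3',[.523,.293,.0528])):
  P=np.load(f+'.npz')['P']; D=P-np.array(t)
  m=(abs(D[:,:,0])<.03)&(abs(D[:,:,1])<.07)&(D[:,:,2]>-.03 if f=='w4' else D[:,:,2]>-.0125)&(D[:,:,2]<.02)
  q=D[m];print(f,m.sum(),np.percentile(q[:,2],[0,1,5,20]).round(4),q[:,:2].min(0).round(4),q[:,:2].max(0).round(4))
c=arm.get_calibration('wrist');print(c)
p,d,P,T=cam('top')
bx=np.zeros((480,640),bool);bx[200:295,375:450]=1
q=P[bx&(P[:,:,2]>.012)&(P[:,:,2]<.04)];print(cv2.minAreaRect((q[:,:2]*1000).astype(np.float32)))
"
```

```text
w4 3898 [-0.0059 -0.0047 -0.0024  0.0027] [-0.0141 -0.0561] [0.0125 0.0572]
w3 3582 [-0.0125 -0.0125 -0.0124 -0.0099] [-0.0297 -0.07  ] [0.03  0.031]
{'fov_y': 69.59376719276237, 'cx': 314.01942709995353, 'cy': 242.2629489190914, 'hand_eye': array([[ 4.89588887e-04, -9.44510515e-01, -3.28480818e-01,
         8.41203897e-02],
       [ 9.99999693e-01,  2.61468709e-04,  7.38639149e-04,
        -7.98385591e-04],
       [-6.11764988e-04, -3.28481079e-01,  9.44510353e-01,
        -1.23947873e-01],
       [ 0.00000000e+00,  0.00000000e+00,  0.00000000e+00,
         1.00000000e+00]])}
((544.48876953125, -223.42945861816406), (330.4564514160156, 244.30752563476562), 5.345787048339844)
```

>>> {"op": "step_arm", "data": {
  "moves": [-1,0,0,0.03,0,-1,0,0,0.035,0,-1,0,0,0.03,0,-1,0,0,0.02,0,-1,0,0,0.01,0,-1,0,0,0.005,0,-1,0,0,0.004,0,-1,0,0,0.003,0]
}}

```text
time_s: 10.23
tcp_pos: [0.395, 0.2956, 0.0369]
orientation: [-3.141, 0.043, -0.001]
force: [-0.1, -0.1, -0.8]
gripper_width: 0.0447
finger_force: 61.2
```

>>> {"op": "step_arm", "data": {
  "moves": [-1,0,0,0.0015,0,-1,0,0,0.001,0,-1,0,0,0,0,1,0,0,0,0,1,0,0,0,0,1,0,0,0,0,1,0,0,0,0,1,0,0,0,0]
}}

```text
time_s: 10.9
tcp_pos: [0.3949, 0.2954, 0.0345]
orientation: [-3.141, 0.043, -0.0]
force: [-0.5, -0.9, -0.6]
gripper_width: 0.0858
finger_force: 0.0
```

>>> {"op": "step_arm", "data": {
  "moves": [1,0,0,-0.006,0,1,0,0,-0.005,0,1,0,0,-0.004,0,1,0,0,0,0,1,0,0,0,0]
}}

```text
time_s: 11.32
tcp_pos: [0.395, 0.2956, 0.0498]
orientation: [-3.141, 0.043, -0.001]
force: [0.0, -0.8, -0.1]
gripper_width: 0.0854
finger_force: 0.0
```

```bash
python3 -c "
from look import *
slats('w6')
P=np.load('w6.npz')['P'];p=np.load('w6.npz')['p']
hsv=cv2.cvtColor(p,cv2.COLOR_RGB2HSV)
m=(abs(P[:,:,0]-.44)<.06)&(abs(P[:,:,1]-.293)<.02)&(P[:,:,2]>.03)&(P[:,:,2]<.05)
q=P[m];A=np.c_[q[:,:2]-[.44,.293],np.ones(len(q))];print(len(q),np.linalg.lstsq(A,q[:,2],rcond=None)[0],q.min(0),q.max(0))"
```

```text
[0.395  0.2956 0.0498] [-3.1406e+00  4.2800e-02 -1.3000e-03] [-0.71  0.75  0.02  2.1  -0.04  0.3  -2.26]
wood [219, 0, 374, 358, 95584] 0.0392 [[372.29998779296875, 203.5], [517.0999755859375, 199.3000030517578], [520.7999877929688, 325.1000061035156], [376.0, 329.29998779296875]] [array([446.5, 264.3]), array([125.8, 144.9]), np.float64(88.3)]
slat [419, 0, 141, 174, 14719] 0.0394 [[458.20001220703125, 212.1999969482422], [515.5999755859375, 210.6999969482422], [516.7999877929688, 255.6999969482422], [459.3999938964844, 257.20001220703125]] [array([487.5, 234. ]), array([45. , 57.4]), np.float64(88.5)]
slat [263, 225, 107, 133, 12573] 0.0394 [[374.1000061035156, 274.3999938964844], [439.20001220703125, 271.1000061035156], [441.3999938964844, 316.3999938964844], [376.3999938964844, 319.6000061035156]] [array([407.8, 295.4]), array([45.3, 65.1]), np.float64(87.2)]
29146 [-0.00044455 -0.00063175  0.03941384] [0.38000882 0.27300133 0.03655868] [0.4999976  0.31299961 0.0421752 ]
```

The slat is back in its lane, level, with its top at 39.4 mm. I'll close at the fingertips.

>>> {"op": "step_arm", "data": {
  "moves": [1,0,0,0.0005,0,0.3,0,0,0,0,0.2,0,0,0,0,0,0,0,0,0,-1,0,0,0,0,-1,0,0,0,0,-1,0,0,0,0,-1,0,0,0,0],
  "force": 80
}}

```text
time_s: 12.03
tcp_pos: [0.3947, 0.2953, 0.049]
orientation: [3.141, -0.043, -0.0]
force: [-0.8, -0.7, 4.2]
gripper_width: 0.0432
finger_force: 80.6
```

>>> {"op": "step_arm", "data": {
  "moves": [-1,0,0,-0.005,0,-1,0,0,-0.01,0,-1,0,0,-0.02,0,-1,0,0,-0.025,0,-1,0,0,-0.03,0,-1,0,0,-0.03,0,-1,0,0,-0.015,0,-1,0,0,0,0]
}}

```text
time_s: 12.7
tcp_pos: [0.3966, 0.2967, 0.1879]
orientation: [-3.136, 0.043, -0.009]
force: [-0.3, 0.2, -1.1]
gripper_width: 0.0433
finger_force: 81.4
```

```bash
python3 -c "
from look import *
p,d,P,T=cam('wrist');save('w7.png',p)
t=arm.sense()['tcp_pos']
hsv=cv2.cvtColor(p,cv2.COLOR_RGB2HSV)
m=(P[:,:,2]>.1)&(P[:,:,2]<.25)&(hsv[:,:,0]<25)&(hsv[:,:,2]>70)&(hsv[:,:,1]>60)
q=P[m];print(m.sum(),q.min(0),q.max(0));A=np.c_[q[:,:2]-t[:2],np.ones(len(q))];print(np.linalg.lstsq(A,q[:,2],rcond=None)[0])
print(cv2.minAreaRect((q[:,:2]*1000).astype(np.float32)),t,arm.sense()['orientation'])"
```

```text
35995 [0.37719491 0.269564   0.17487726] [0.50844818 0.34389829 0.24144741]
[0.00371796 0.00977523 0.17783361]
((443.0037841796875, 307.2285461425781), (69.8133773803711, 130.84681701660156), 87.48724365234375) [0.39569086 0.29612522 0.18604226] [-3.13823373  0.04276915 -0.00557832]
```

>>> {"op": "step_arm", "data": {
  "moves": [-1,0,0,0,0.063,-1,0.004,0.016,0,0,-1,0.008,0.032,0,0,-1,0.008,0.032,0,0,-1,0.008,0.032,0,0,-1,0.008,0.032,0,0,-1,0.008,0.032,0,0,-1,0.008,0.032,0,0]
}}

```text
time_s: 13.42
tcp_pos: [0.4269, 0.0818, 0.183]
orientation: [3.138, -0.141, -0.003]
force: [0.5, -0.4, -0.6]
gripper_width: 0.0434
finger_force: 81.4
```

>>> {"op": "step_arm", "data": {
  "moves": [-1,0.008,0.032,0,0,-1,0.008,0.032,0,0,-1,0.008,0.032,0,0,-1,0.008,0.032,0,0,-1,0.008,0.032,0,0,-1,0.008,0.032,0,0,-1,0.008,0.032,0,0,-1,0.008,0.032,0,0]
}}

```text
time_s: 14.08
tcp_pos: [0.4675, -0.1786, 0.1828]
orientation: [-3.138, 0.142, 0.004]
force: [0.9, 0.2, -1.1]
gripper_width: 0.0431
finger_force: 81.4
```

>>> {"op": "step_arm", "data": {
  "moves": [-1,0.008,0.022,0,0,-1,0.005,0.01,0,0,-1,0,0,0,0,-1,0,0,0,0,-1,0,0,0,0]
}}

```text
time_s: 14.5
tcp_pos: [0.478, -0.2078, 0.1832]
orientation: [-3.137, 0.138, 0.003]
force: [0.3, -0.8, -0.6]
gripper_width: 0.043
finger_force: 81.4
```

```bash
cat > bd.py <<'E'
from look import *
import sys
p,d,P,T=cam('wrist');save(sys.argv[1],p)
s=arm.sense();t=s['tcp_pos'];print(t,s['orientation'],s['gripper_width'])
hsv=cv2.cvtColor(p,cv2.COLOR_RGB2HSV);z=P[:,:,2]
m=(z>.015)&(z<.026)&(hsv[:,:,1]>60)&(abs(P[:,:,0]-.52)<.2)&(abs(P[:,:,1]+.22)<.16)
print('board',m.sum(),cv2.minAreaRect((P[m][:,:2]*1000).astype(np.float32)),np.median(z[m]))
zt=t[2]-.009
m=(abs(z-zt)<.008)&(hsv[:,:,1]>50)&(P[:,:,0]>t[0]-.03)&(abs(P[:,:,1]-t[1])<.045)&(hsv[:,:,2]>60)
m=cv2.morphologyEx(m.astype(np.uint8),cv2.MORPH_OPEN,np.ones((5,5)))>0
q=P[m];r=cv2.minAreaRect((q[:,:2]*1000).astype(np.float32));print('slat',m.sum(),r,np.median(q[:,2]),np.linalg.lstsq(np.c_[q[:,:2]-t[:2],np.ones(len(q))],q[:,2],rcond=None)[0])
E
python3 bd.py w8.png
```

```text
[ 0.47815368 -0.2077236   0.18345862] [-3.13693193e+00  1.36959065e-01  2.24593313e-03] 0.04311098237126386
board 44120 ((517.9544677734375, -223.98065185546875), (199.5533447265625, 248.96658325195312), 84.52169036865234) 0.021507703478238077
slat 36158 ((523.572998046875, -211.81288146972656), (46.354679107666016, 130.7783203125), 84.22311401367188) 0.17293223624986265 [-0.00363512  0.00237299  0.17313697]
```

View pics/w8.png

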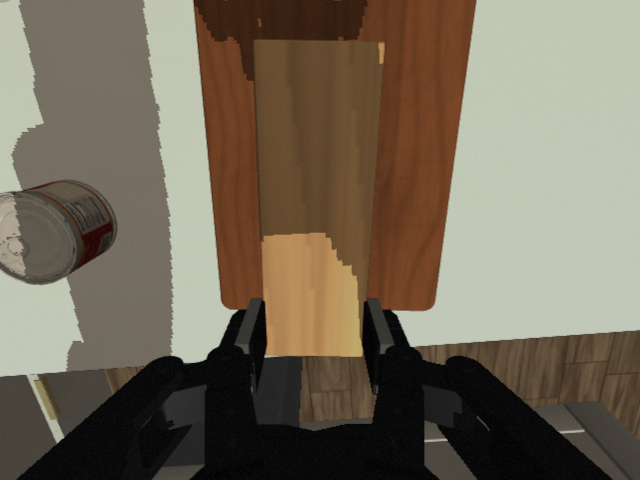

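The picture shows the slat (columns 255–382, rows 40–355) along the board, about 12 mm too far left. It needs a shift of 12 mm along tool y, then I'll lower it.

>>> {"op": "step_arm", "data": {
  "moves": [-1,0.001,0.012,0,0,-1,0,0,0.03,0,-1,0,0,0.035,0,-1,0,0,0.035,0,-1,0,0,0.025,0,-1,0,0,0.012,0,-1,0,0,0,0,-1,0,0,0,0]
}}

```text
time_s: 15.22
tcp_pos: [0.4787, -0.2223, 0.0471]
orientation: [3.138, -0.141, -0.0]
force: [0.5, 0.2, 0.8]
gripper_width: 0.0432
finger_force: 81.4
```

```bash
python3 bd.py w9.png
```

```text
[ 0.47937355 -0.22262026  0.04791031] [ 3.13770911e+00 -1.41107521e-01  2.76822530e-03] 0.043482755137870706
board 132524 ((499.9105224609375, -221.91085815429688), (200.0377655029297, 213.01173400878906), 84.6259765625) 0.021194194350788925
slat 36218 ((524.2261352539062, -226.4864501953125), (46.33351516723633, 130.59228515625), 84.18297576904297) 0.03687806916149142 [-0.00192779  0.00071235  0.03698228]
```

>>> {"op": "step_arm", "data": {
  "moves": [-1,0,-0.002,0.003,0,-1,0,0,0.002,0,-1,0,0,0.001,0,-1,0,0,0,0]
}}

```text
time_s: 15.6
tcp_pos: [0.479, -0.2203, 0.0414]
orientation: [3.138, -0.141, 0.002]
force: [-0.8, 0.8, -0.8]
gripper_width: 0.043
finger_force: 81.4
```

>>> {"op": "step_arm", "data": {
  "moves": [-1,0,0,0.001,0,-1,0,0,0,0,-1,0,0,0,0]
}}

```text
time_s: 15.85
tcp_pos: [0.4787, -0.2203, 0.0399]
orientation: [3.138, -0.142, 0.0]
force: [-0.7, 0.3, -0.7]
gripper_width: 0.0434
finger_force: 81.4
```

Contact should come at a TCP height of about 0.039, so I'll creep down.

>>> {"op": "step_arm", "data": {
  "moves": [-1,0,0,0.0007,0,-1,0,0,0,0,-1,0,0,0,0]
}}

```text
time_s: 16.1
tcp_pos: [0.4787, -0.2204, 0.0397]
orientation: [3.138, -0.142, 0.0]
force: [-0.8, 0.7, 6.4]
gripper_width: 0.0432
finger_force: 82.2
```

>>> {"op": "step_arm", "data": {
  "moves": [-1,0,0,0.0007,0,-1,0,0,0,0,-1,0,0,0,0]
}}

```text
time_s: 16.35
tcp_pos: [0.4787, -0.2204, 0.0397]
orientation: [3.138, -0.142, 0.001]
force: [-2.3, 1.4, 12.5]
gripper_width: 0.0432
finger_force: 83.0
```

Contact: 12 N upward. I'll back off slightly, open and retreat straight up.

>>> {"op": "step_arm", "data": {
  "moves": [-1,0,0,-0.001,0,-1,0,0,0,0,-0.2,0,0,0,0,0.3,0,0,0,0,0.6,0,0,0,0,1,0,0,0,0,1,0,0,0,0,1,0,0,0,0],
  "force": 20
}}

```text
time_s: 17.02
tcp_pos: [0.4786, -0.2202, 0.0392]
orientation: [-3.138, 0.142, 0.0]
force: [0.7, 0.4, -0.1]
gripper_width: 0.0852
finger_force: 0.0
```

>>> {"op": "step_arm", "data": {
  "moves": [1,0,0,-0.01,0,1,0,0,-0.02,0,1,0,0,-0.035,0,1,0,0,-0.04,0,1,0,0,-0.04,0,1,0,0,-0.03,0,1,0,0,-0.01,0,1,0,0,0,0]
}}

```text
time_s: 17.68
tcp_pos: [0.4803, -0.221, 0.2279]
orientation: [3.136, -0.142, 0.01]
force: [1.0, 0.5, -0.3]
gripper_width: 0.0851
finger_force: 0.0
```

>>> {"op": "step_arm", "data": {
  "moves": [1,-0.02,0,0,0,1,-0.02,0,0,0,1,-0.01,0,0,0,1,0,0,0,0,1,0,0,0,0,1,0,0,0,0,1,0,0,0,0]
}}

```text
time_s: 18.27
tcp_pos: [0.43, -0.2158, 0.2242]
orientation: [-3.138, 0.141, -0.001]
force: [0.5, -0.2, 0.1]
gripper_width: 0.0852
finger_force: 0.0
```

Run:
```python
from look import *
p,d,P,T=cam('wrist');save('w10.png',p)
hsv=cv2.cvtColor(p,cv2.COLOR_RGB2HSV);z=P[:,:,2]
n=(abs(P[:,:,0]-.52)<.2)&(abs(P[:,:,1]+.22)<.16)&(hsv[:,:,1]>50)
m=n&(z>.012)&(z<.035);print('board',cv2.minAreaRect((P[m][:,:2]*1000).astype(np.float32)))
m=n&(z>.0255)&(z<.05);q=P[m];print('slat',cv2.minAreaRect((q[:,:2]*1000).astype(np.float32)),np.median(q[:,2]),np.linalg.lstsq(np.c_[q[:,:2]-[.52,-.22],np.ones(len(q))],q[:,2],rcond=None)[0])
print(arm.sense()['tcp_pos'],arm.sense()['gripper_width'])
```

```text
board ((500.4202575683594, -222.29966735839844), (199.37069702148438, 214.6143035888672), 84.60437774658203)
slat ((524.4412841796875, -225.044189453125), (46.03623580932617, 129.835205078125), 84.07266235351562) 0.02964259433117089 [-0.00035236 -0.0010594   0.02963538]
[ 0.42989147 -0.21574977  0.22419099] 0.08535805265427254
```

View pics/w10.png

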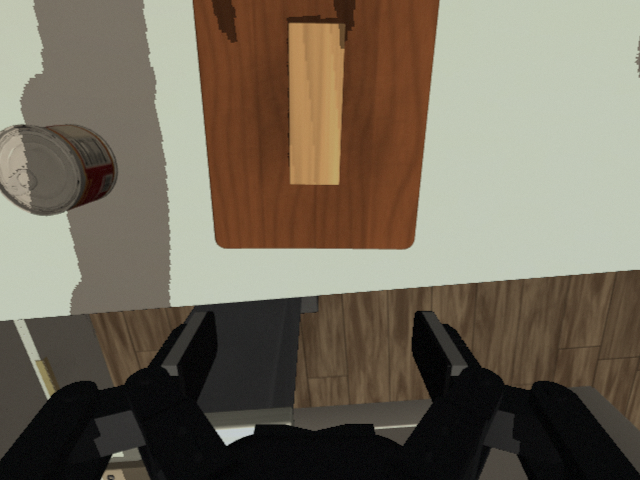

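The picture shows the slat flat on the board (columns 288–345, rows 22–185). It is centred within about 2 mm, aligned within 1°, with its top at 29.6 mm, and the gripper is well clear.

```bash
python3 -c "
from workcell import arm
print(arm.hand_in())"
```

```text
the job is handed in; nothing more can be done
None
```

The long slat now lies flat on the middle of the chopping board, along its length (about 2 mm off centre, within 1°), and the job was handed in after about 18 s; I set it back in its lane once to regrip it nearer the fingertips, so it was released on the board rather than dropped.

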